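# Load the room fogger with its cartridge

### The arm

A 6-joint arm with a two-finger parallel gripper is mounted at the origin on the work surface. World frame = base frame: x ahead of the robot, y to its left, z up, the work surface at z = 0. Lengths are in m, angles in rad, forces in N, time in s.
With the tool pointing down it reaches from about 0.25 to 0.725 m from the base axis. Payload 9.7 kg.
Tool frame: the origin (TCP) lies between the finger pads; the fingertips stand 8 mm ahead of it and the grasp point (between the pads) lies 11 mm behind it; z points along the fingers, y is the line along which they close (so a half turn about z gives the same grasp; the last joint's range is limited). The gripper opens to 85 mm and grips with 20 to 120 N. Pads are 22 mm wide; open, the fingers measure 114 mm over their backs; the gripper's body (76 mm by 85 mm) begins 54 mm behind the grasp point. The pads swing forward as they close: fully open they stand 13 mm farther back than shut.
Start: joints at [1.224, 0.087, 0.176, 1.66, 0, 1.571], TCP at [0.187, 0.517, 0.239] pointing down, gripper open.
Joint ranges: [-3.13, 3.13], [-0.85, 1.81], [-1.15, 1.24], [-2.2, 2.28], [-1.44, 1.52], [-3.14, 3.14]. Speed limits (rad/s): [2.22, 2.22, 2.57, 3.14, 3.14, 3.14].

### API

Orientations are given as a rotation vector (axis times angle).
In Python, from workcell import readout, cams, r gives the robot as it stands. The module is installed in compiled form; this text tells all that it offers.
- The arm moves only by the shell command python3 -m crank 'ROWS' [FORCE]. ROWS is JSON, a list of rows, each a list of 7 numbers: the turn, a rotation vector about the tool's x, y, z in units of 6 degrees (1.0 is 6 degrees), then the shift along the tool's x, y, z in units of 0.03 m (1.0 is 0.03 m), then the closure in counts, from 0 (fully open) to 255 (shut). In form: [[wx, wy, wz, tx, ty, tz, fingers], ...]. A call has 1 to 10 rows; each row shifts and turns the commanded pose from where the row before left it, along the tool's axes as they then stand; what a row does not reach is not made up. A row lasts 1/10 s, in which the tool goes at most 50 mm and 8.59 degrees, less where a joint would pass 70% of its speed; a pose out of reach is approached as far as the arm can. A call with a number of a shift or a turn outside -1 to 1 is refused whole. A call with a gripper value outside its range is refused whole. The fingers move at their own pace and stop on an object; FORCE is the grip in N (left out, the last holds). Time passes only in rows, so rows that do not move let the fingers close. It gives the time, the measured TCP pose, the force, the opening and the grip force at its end, in the units of the state.
- readout.get_state(): the state, without advancing time (a new reading comes with each control period).
- cams.capture(name): name is "side" or "top"; returns a dict with "pixels" (480x640x3 uint8, red, green, blue), "fx", "fy", "cx", "cy" (pixels), "cam_to_world" (4x4, takes a point from camera to world coordinates). Camera axes: x right, y down, z forward; pixel columns grow to the right and rows downward; lengths in m; the calibration is good to about 2 mm. A picture is of the moment at which its call begins. There is no depth.
- r.sign_off(): hands the job in; it is judged then, once.
The state is a dict: "clock": time; "qpos": joint angles; "joint_velocities": joint speeds; "effort": joint torques, N m; "tcp_pos": TCP position; "tool_rot": TCP orientation; "ft_force": force on the tool from outside, world axes, zero at the start; "moment": the same for the moment, N m; "gripper_width": finger opening in m; "finger_force": force on a finger pad.
Only numpy, scipy, OpenCV 4.12 (cv2) and the standard library are available. Lean on these libraries where they do the work, as an engineer would, in place of code of your own. Each camera call takes 0.05 s, during which the arm holds its last target. There are 200 camera calls.

### The job

Load the fogger on the desk: take the cartridge that has two opposite lugs at its foot, turn it above the round well on top of the fogger until the lugs meet the two notches, and press it lightly down so that it drops fully home, flat on the floor of the well; then let go. Do not force it, and leave the other two cartridges (three lugs, no lugs) where they stand.

Things in the scene. Friction and masses are not known exactly. Their poses are not given: they have to be found in the camera images.
- two_lug_centre (a point): cartridge to load: grey plastic drum 60 mm across, 32 high, with a straight grip fin on top 46 long, 14 thick, 30 high (62 mm in all). At its foot two opposite lugs, 20 wide, 12 thick, reach 44 mm from the axis. Loose, upright on the desk, about 0.2 kg. Point: on its axis, half-way up, 31 mm above the underside (the fin is all above it). x: along the fin and the lugs; z up. Same after a half turn.
- well (a point): middle of the well's mouth in the flat top of the fogger, a fixed dark grey box 240x180x65 mm. Well: 74 mm across, 25 deep, flat black floor; two opposite notches as deep, 38 wide, reach 52 mm out. x: along notches and long side; z up. Either way round fits. In line within 10 degrees the cartridge drops 25 mm to the floor, its point then 6 mm above this one; else its lugs rest on the rim.
- three_lug_centre (a point): to leave alone: a grey cartridge with the same drum and fin as the one to load, but with three such lugs, 120 degrees apart. Upright, loose. Point: on its axis, 31 mm above its underside.
- no_lug_centre (a point): to leave alone: a grey cartridge with the same drum and fin as the one to load, but with no lugs. Upright, loose. Point: on its axis, 31 mm above its underside.
Things that resemble listed ones, but are neither listed nor needed, are in the scene too. What is shaped like the part that bears two_lug_centre but blue, red or yellow is not meant.

How it is judged:
By the outcome, as a careful person would: the job done as asked, in the order asked, and still so for the second after the job is handed in, with the robot touching nothing.
It also fails if it takes over 42 s, if anything falls off the work surface, if the arm or the gripper's body presses on something with over 40 N, if the wrist force passes 120 N, or if a joint passes its speed limit or range.

## Working session

There is one attempt and no reset: what is moved stays moved. The work goes in short steps, Python scripts to look and compute and a shell command to move; the robot and the scene stay as the last step left them, time stands still between calls to the robot, and variables do not carry over. Pictures are saved under pics/ and viewed, at most 10 in all, crops included, and the job is handed in when it is done.

```bash
mkdir -p pics
cat > h.py <<'E'
import numpy as np, cv2
from workcell import readout, cams, r
def cap(n,f):
    d=cams.capture(n); cv2.imwrite('pics/'+f,cv2.cvtColor(d['pixels'],cv2.COLOR_RGB2BGR)); return d
def ray(d,u,v,z):
    T=np.array(d['cam_to_world']); k=T[:3,:3]@np.array([(u-d['cx'])/d['fx'],(v-d['cy'])/d['fy'],1]); o=T[:3,3]
    return o+k*(z-o[2])/k[2]
def proj(d,p):
    T=np.array(d['cam_to_world']); c=T[:3,:3].T@(np.array(p)-T[:3,3]); return d['fx']*c[0]/c[2]+d['cx'],d['fy']*c[1]/c[2]+d['cy']
E
python3 - <<'E'
from h import *
for n in('top','side'):
    d=cap(n,n+'0.png'); print(n,d['fx'],d['cx'],d['cy'],np.round(d['cam_to_world'],3).tolist())
s=readout.get_state(); print(s)
E
```

```text
top 592.2358978881537 332.76777294425057 242.4700284114268 [[0.029, -0.989, 0.144, 0.395], [-0.999, -0.031, -0.013, -0.004], [0.018, -0.143, -0.99, 1.195], [0.0, 0.0, 0.0, 1.0]]
side 564.0585216816892 320.00152576360034 236.19795324498227 [[0.999, -0.015, 0.031, 0.52], [-0.031, -0.779, 0.626, -0.639], [0.015, -0.626, -0.779, 0.875], [0.0, 0.0, 0.0, 1.0]]
{'clock': 0.1, 'qpos': array([ 1.22399391e+00,  8.74238641e-02,  1.75205341e-01,  1.65979983e+00,
       -2.73523156e-06,  1.57081193e+00]), 'joint_velocities': array([-0.00062089, -0.00110448,  0.00170701, -0.00154742, -0.00011349,
       -0.0004311 ]), 'effort': array([ 1.12208461e-03, -5.21562266e+01,  4.65654266e+01,  1.59193785e-02,
        1.13847780e-04,  1.41876288e-05]), 'tcp_pos': array([0.18687446, 0.51706965, 0.23863951]), 'tool_rot': array([-5.42018230e-01, -3.09427040e+00,  1.89139359e-03]), 'ft_force': array([ 0.40925791, -0.15122996, -0.19757333]), 'moment': array([-0.01402471, -0.01555467, -0.004468  ]), 'finger_force': 0.0, 'gripper_width': 0.08542661856494428}
```

View pics/top0.png

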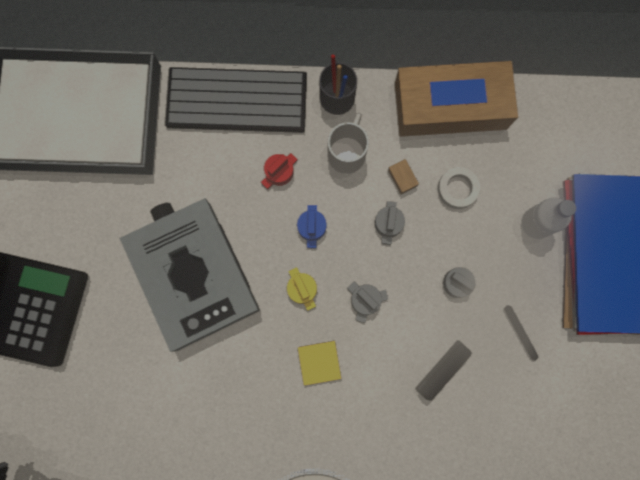

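View pics/side0.png

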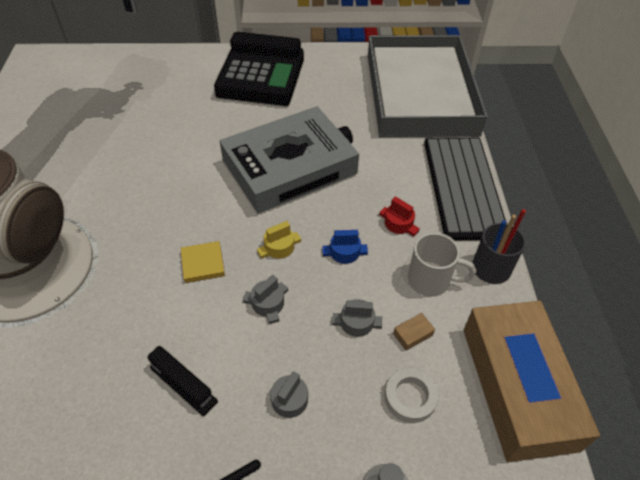

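The top view shows the two-lug cartridge at about (390,221), the three-lug at (366,300), the no-lug at (459,282) and the fogger well at about (188,273). In the side view the two-lug is at (358,317) and the well at (290,147). Next I'll measure the cartridge and the well more closely.

```bash
cat > m.py <<'E'
from h import *
out=[]
for n,cb,wb in(('top',(360,190,420,250),(145,230,235,315)),('side',(320,285,395,345),(250,115,330,175))):
    d=cams.capture(n); g=cv2.cvtColor(d['pixels'],cv2.COLOR_RGB2GRAY)
    for nm,(x0,y0,x1,y1) in(('cart',cb),('well',wb)):
        c=g[y0:y1,x0:x1]; 
        t=40 if nm=='well' else cv2.threshold(c,0,255,cv2.THRESH_OTSU)[0]
        m=(c<t).astype(np.uint8)*255
        cs,_=cv2.findContours(m,cv2.RETR_EXTERNAL,cv2.CHAIN_APPROX_NONE); k=max(cs,key=cv2.contourArea)
        P=np.array([ray(d,u+x0,v+y0,.065 if nm=='well' else .006)[:2] for u,v in k[:,0]],np.float32)
        (cx,cy),sz,a=cv2.minAreaRect(P)
        D=np.linalg.norm(P[:,None]-P[None],axis=2); i,j=np.unravel_index(D.argmax(),D.shape)
        print(n,nm,'thr',t,'area',cv2.contourArea(k),'rect',np.round([cx,cy],4),np.round(sz,3),'ang',round(a,1),'far',P[i].round(4),P[j].round(4),round(float(D.max()),3),'dir',round(np.degrees(np.arctan2(*(P[i]-P[j])[::-1]))%180,1))
        big=cv2.resize(cv2.cvtColor(d['pixels'][y0:y1,x0:x1],cv2.COLOR_RGB2BGR),(390,290),interpolation=cv2.INTER_CUBIC)
        big=np.clip(big*1.6,0,255).astype(np.uint8)
        s=np.array([390/(x1-x0),290/(y1-y0)]); cv2.polylines(big,[((k[:,0]+.5)*s).astype(np.int32)],True,(0,0,255),1); out.append(big)
cv2.imwrite('pics/crops.png',np.vstack([np.hstack(out[:2]),np.hstack(out[2:])]))
E
python3 m.py
```

```text
top cart thr 121.0 area 923.5 rect [ 0.6097 -0.1343] [0.091 0.061] ang 1.1 far [ 0.5639 -0.1289] [ 0.6557 -0.1459] 0.093 dir 169.5
top well thr 40 area 1.0 rect [0.5265 0.2805] [0.002 0.002] ang 3.8 far [0.5274 0.2815] [0.5255 0.2795] 0.003 dir 47.4
side cart thr 118.0 area 1275.5 rect [ 0.6087 -0.1283] [0.088 0.074] ang 23.4 far [ 0.5652 -0.1392] [ 0.6564 -0.127 ] 0.092 dir 7.6
side well thr 40 area 366.0 rect [0.4918 0.2435] [0.046 0.079] ang 89.2 far [0.4543 0.2211] [0.5315 0.2627] 0.088 dir 28.4
```

View pics/crops.png

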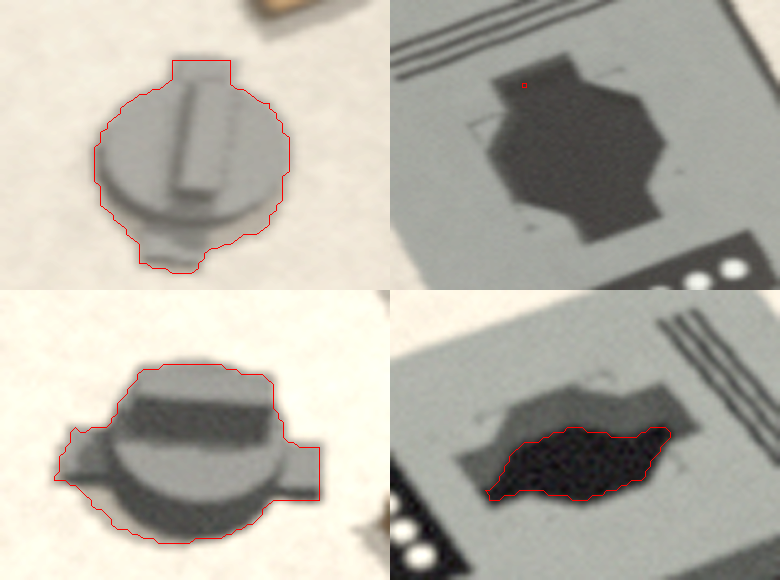

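The crops show the cartridge's lugs and fin clearly. The well threshold was too low, because it caught only the shaded part. I'll raise it and use the lug tip midpoints for the cartridge.

```bash
cat > m2.py <<'E'
from h import *
T=cams.capture('top'); S=cams.capture('side')
def ln(t,a,b): print(t,np.round((a+b)/2,4)[:2],'len',round(float(np.linalg.norm((a-b)[:2])),4),'dir',round(np.degrees(np.arctan2(*(a-b)[1::-1]))%180,1))
ln('cart top',ray(T,390.9,202.4,.012),ray(T,386.2,245.9,0))
ln('cart side',ray(S,332.9,318.3,.012),ray(S,381.3,321.6,.012))
for n,d,(x0,y0,x1,y1) in(('top',T,(160,240,215,303)),('side',S,(257,122,325,162))):
    c=cv2.cvtColor(d['pixels'],cv2.COLOR_RGB2GRAY)[y0:y1,x0:x1]
    m=(c<76).astype(np.uint8)*255; m=cv2.morphologyEx(m,cv2.MORPH_OPEN,np.ones((3,3)))
    cs,_=cv2.findContours(m,cv2.RETR_EXTERNAL,cv2.CHAIN_APPROX_NONE); k=max(cs,key=cv2.contourArea)
    P=np.array([ray(d,u+x0,v+y0,.065)[:2] for u,v in k[:,0]],np.float32)
    M=cv2.moments((P*1000).reshape(-1,1,2)); cen=np.array([M['m10'],M['m01']])/M['m00']/1000
    ax=.5*np.degrees(np.arctan2(2*M['mu11'],M['mu20']-M['mu02']))
    (cx,cy),sz,a=cv2.minAreaRect(P); print(n,'well cen',cen.round(4),'axis',round(ax,1),'rect',round(cx,4),round(cy,4),np.round(sz,3),round(a,1),'area mm2',M['m00'])
from scipy.spatial.transform import Rotation as R
s=readout.get_state(); print(R.from_rotvec(s['tool_rot']).as_matrix().round(3).tolist())
E
python3 m2.py
```

```text
cart top [ 0.6091 -0.1334] len 0.0886 dir 175.5
cart side [ 0.6128 -0.1356] len 0.085 dir 174.3
top well cen [0.4918 0.2553] axis 27.8 rect 0.4916 0.2553 [0.103 0.073] 26.9 area mm2 5288.2261076504365
side well cen [0.4921 0.2551] axis 27.6 rect 0.4921 0.2556 [0.102 0.072] 25.8 area mm2 5021.241974587785
[[-0.94, 0.34, -0.0], [0.34, 0.94, -0.0], [-0.0, -0.0, -1.0]]
```

```bash
python3 -m crank '[[0,0,0,-0.9,-0.7,0,0],[0,0,0,-0.9,-0.7,0,0],[0,0,0,-0.9,-0.7,0,0],[0,0,0,-0.9,-0.7,0,0],[0,0,0,-0.9,-0.7,0,0],[0,0,0,-0.9,-0.7,0,0],[0,0,0,-0.9,-0.7,0,0],[0,0,0,-0.9,-0.7,0,0],[0,0,0,-0.9,-0.7,0,0],[0,0,0,-0.9,-0.7,0,0]]' 40; python3 -m crank '[[0,0,0,-0.9,-0.7,0,0],[0,0,0,-0.9,-0.7,0,0],[0,0,0,-0.9,-0.7,0,0],[0,0,0,-0.9,-0.7,0,0],[0,0,0,-0.9,-0.7,0,0],[0,0,0,-0.9,-0.7,0,0],[0,0,0,-0.9,-0.7,0,0],[0,0,-0.8,0,0,0.5,0],[0,0,-0.8,0,0,0.5,0],[0,0,-0.9,0,0,0.5,0]]'
cat > go.py <<'E'
import sys; from h import *
from scipy.spatial.transform import Rotation as R
x,y,z,yaw=map(float,sys.argv[1:]); s=readout.get_state(); M=R.from_rotvec(s['tool_rot']).as_matrix()
c,n=np.cos(np.radians(yaw)),np.sin(np.radians(yaw)); G=np.array([[c,n,0],[n,-c,0],[0,0,-1]])
print('clock',s['clock'],'shift units (tool)',(M.T@(np.array([x,y,z])-s['tcp_pos'])/.03).round(2),'turn units',(R.from_matrix(M.T@G).as_rotvec(degrees=True)/6).round(2),'tcp',s['tcp_pos'].round(4),'q',s['qpos'].round(2),'F',s['ft_force'].round(1),'w',round(s['gripper_width'],4))
E
python3 go.py .611 -.1345 .044 175
```

```text
clock: 1.3
tcp_pos: [0.37, 0.2267, 0.2394]
tool_rot: [0.542, 3.094, 0.001]
ft_force: [0.1, 0.4, 1.0]
gripper_width: 0.0854
finger_force: 0.0
clock: 2.3
tcp_pos: [0.4974, 0.0251, 0.1936]
tool_rot: [-0.129, -3.139, -0.0]
ft_force: [-0.2, 0.2, -1.3]
gripper_width: 0.0855
finger_force: 0.0
clock 2.3 shift units (tool) [-4.21 -4.99  4.99] turn units [ 0.   -0.    0.05] tcp [0.4974 0.0251 0.1936] q [ 0.05 -0.05 -0.05  1.57  0.    0.13] F [-0.2  0.2 -1.3] w 0.0855
```

```bash
python3 -m crank '[[0,0,0,-0.7,-0.83,0.4,0],[0,0,0,-0.7,-0.83,0.4,0],[0,0,0,-0.7,-0.83,0.4,0],[0,0,0,-0.7,-0.83,0.4,0],[0,0,0,-0.7,-0.83,0.4,0],[0,0,0,-0.7,-0.83,0.4,0],[0,0,0,0,0,0,0],[0,0,0,0,0,0,0]]'; python3 go.py .611 -.1345 .044 175; python3 -c "
from h import *
d=cap('side','s1.png');i=cv2.imread('pics/s1.png');cv2.imwrite('pics/s1c.png',cv2.resize(i[180:380,220:480],(780,600)))"
```

```text
clock: 3.1
tcp_pos: [0.6098, -0.1345, 0.1214]
tool_rot: [-0.135, -3.137, -0.001]
ft_force: [0.3, -0.2, -0.2]
gripper_width: 0.0851
finger_force: 0.0
clock 3.1 shift units (tool) [-0.04  0.    2.58] turn units [ 0.   -0.02  0.01] tcp [ 0.6098 -0.1345  0.1214] q [-0.22  0.25  0.14  1.46  0.   -0.13] F [ 0.3 -0.2 -0.2] w 0.0851
```

View pics/s1c.png

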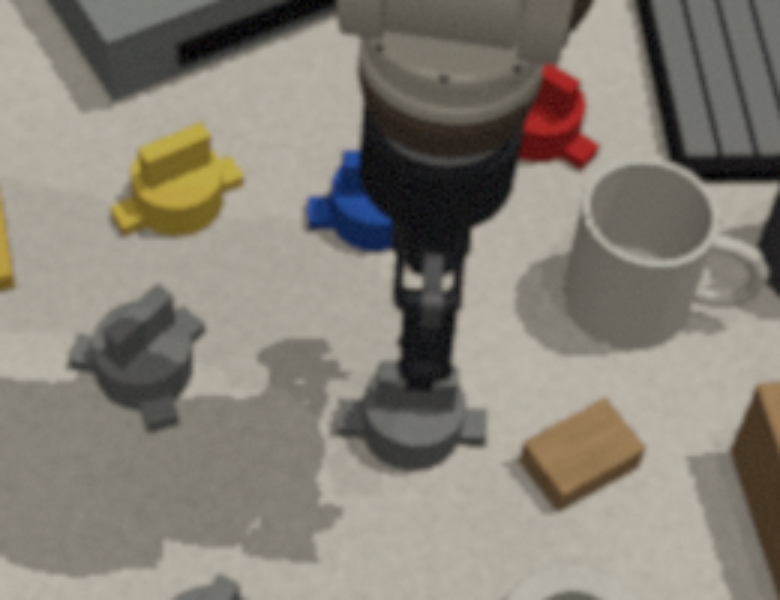

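The gripper hovers centred above the two-lug cartridge's fin (crop about (415,385)) with clear space around it. Next I descend and grip.

```bash
python3 -m crank '[[0,0,0,0,0,0.6,0],[0,0,0,0,0,0.6,0],[0,0,0,0,0,0.6,0],[0,0,0,0,0,0.5,0],[0,0,0,0,0,0.2,0],[0,0,0,0,0,0.07,0],[0,0,0,0,0,0,0],[0,0,0,0,0,0,120],[0,0,0,0,0,0,255],[0,0,0,0,0,0,255]]' 40;python3 -m crank '[[0,0,0,0,0,0,255],[0,0,0,0,0,0,255],[0,0,0,0,0,0,255],[0,0,0,0,0,0,255],[0,0,0,0,0,0,255]]' ; python3 go.py .611 -.1345 .044 175
```

```text
clock: 4.15
tcp_pos: [0.6104, -0.1342, 0.0457]
tool_rot: [0.134, 3.138, -0.0]
ft_force: [0.7, -0.2, -0.3]
gripper_width: 0.0443
finger_force: 0.0
clock: 4.65
tcp_pos: [0.6101, -0.134, 0.0452]
tool_rot: [-0.133, -3.139, -0.0]
ft_force: [0.2, 0.5, 1.3]
gripper_width: 0.013
finger_force: 45.5
clock 4.65 shift units (tool) [-0.03 -0.01  0.04] turn units [ 0.   -0.    0.02] tcp [ 0.6101 -0.134   0.0452] q [-0.22  0.27  0.02  1.31  0.   -0.13] F [0.2 0.5 1.3] w 0.013
```

```bash
python3 -m crank '[[0,0,0,0,0,-0.4,255],[0,0,0,0,0,-0.8,255],[0,0,0,0,0,-0.8,255],[0,0,0,0,0,-0.8,255],[0,0,0,0,0,-0.8,255],[0,0,0,0,0,-0.4,255],[0,0,0,0.3,0.75,0,255],[0,0,0,0.3,0.75,0,255],[0,0,0,0.3,0.75,0,255],[0,0,0,0.3,0.75,0,255]]'; python3 -m crank '[[0,0,0,0.3,0.75,0,255],[0,0,0,0.3,0.75,0,255],[0,0,0,0.3,0.75,0,255],[0,0,0,0.3,0.75,0,255],[0,0,0,0.3,0.75,0,255],[0,0,0,0.3,0.75,0,255],[0,0,0,0.3,0.75,0,255],[0,0,0,0.3,0.75,0,255],[0,0,0,0.3,0.75,0,255],[0,0,0,0.3,0.75,0,255]]'; python3 -m crank '[[0,0,0,0.3,0.75,0,255],[0,0,-0.6,0.3,0.75,0,255],[0,0,-0.6,0,0,0,255],[0,0,-0.6,0,0,0,255],[0,0,-0.6,0,0,0,255],[0,0,-0.6,0,0,0,255],[0,0,-0.6,0,0,0,255],[0,0,-0.6,0,0,0,255],[0,0,0,0,0,0,255],[0,0,0,0,0,0,255]]'; python3 go.py .492 .2553 .118 207
```

```text
clock: 5.65
tcp_pos: [0.5814, -0.0406, 0.165]
tool_rot: [-0.134, -3.138, 0.0]
ft_force: [0.1, 0.9, -1.4]
gripper_width: 0.0134
finger_force: 45.1
clock: 6.65
tcp_pos: [0.5108, 0.1913, 0.1651]
tool_rot: [-0.134, -3.138, 0.0]
ft_force: [0.6, -0.1, -1.6]
gripper_width: 0.0134
finger_force: 45.1
clock: 7.65
tcp_pos: [0.4971, 0.2368, 0.1651]
tool_rot: [0.552, -3.092, 0.0]
ft_force: [0.3, -0.2, -1.2]
gripper_width: 0.0132
finger_force: 45.2
clock 7.65 shift units (tool) [-0.05  0.64  1.57] turn units [-0.   -0.   -1.13] tcp [0.4971 0.2368 0.1651] q [ 0.44  0.07  0.02  1.52 -0.    0.09] F [ 0.3 -0.2 -1.2] w 0.0132
```

```bash
python3 -m crank '[[0,0,0,-0.05,0.64,0,255],[0,0,-0.57,0,0,0.5,255],[0,0,-0.56,0,0,0.5,255],[0,0,0,0,0,0.3,255],[0,0,0,0,0,0,255],[0,0,0,0,0,0,255]]'; python3 go.py .492 .2553 .105 207; python3 -c "
from h import *
cap('side','s2.png');i=cv2.imread('pics/s2.png');cap('top','t2.png');j=cv2.imread('pics/t2.png')
cv2.imwrite('pics/c2.png',np.vstack([cv2.resize(i[90:190,220:360],(420,300),interpolation=2),cv2.resize(j[210:310,120:260],(420,300),interpolation=2)]))"
```

```text
clock: 8.25
tcp_pos: [0.492, 0.2553, 0.1266]
tool_rot: [-0.733, 3.055, 0.0]
ft_force: [0.6, -0.6, -1.7]
gripper_width: 0.0135
finger_force: 45.2
clock 8.25 shift units (tool) [ 0.   -0.    0.72] turn units [-0.  0. -0.] tcp [0.492  0.2553 0.1266] q [ 0.48  0.08 -0.04  1.44 -0.    0.01] F [ 0.6 -0.6 -1.7] w 0.0135
```

View pics/c2.png

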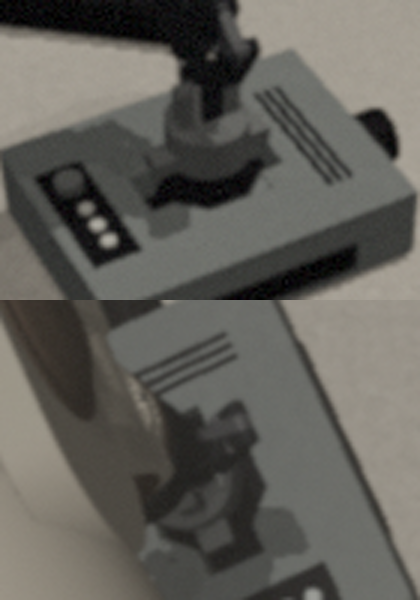

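The held cartridge hovers over the well, with its lugs in line with the notches in both views. I'll lower it slowly and watch the force.

```bash
python3 -m crank '[[0,0,0,0,0,0.2,255],[0,0,0,0,0,0.2,255],[0,0,0,0,0,0.08,255],[0,0,0,0,0,0.07,255],[0,0,0,0,0,0.07,255],[0,0,0,0,0,0.07,255],[0,0,0,0,0,0.07,255],[0,0,0,0,0,0,255]]'; python3 go.py .492 .2553 .0852 207
```

```text
clock: 9.15
tcp_pos: [0.4918, 0.2553, 0.1031]
tool_rot: [0.736, -3.054, 0.0]
ft_force: [-0.1, -0.3, -1.5]
gripper_width: 0.0136
finger_force: 45.2
clock 9.15 shift units (tool) [-0.  -0.   0.6] turn units [-0.   -0.    0.02] tcp [0.4918 0.2553 0.1031] q [ 0.48  0.09 -0.09  1.4  -0.    0.01] F [-0.1 -0.3 -1.5] w 0.0136
```

It is 7 mm below the rim with no contact force, so the lugs are in the notches. I'll continue to the floor.

```bash
python3 -m crank '[[0,0,0,0,0,0.1,255],[0,0,0,0,0,0.1,255],[0,0,0,0,0,0.1,255],[0,0,0,0,0,0.1,255],[0,0,0,0,0,0.08,255],[0,0,0,0,0,0.05,255],[0,0,0,0,0,0.03,255],[0,0,0,0,0,0,255]]'; python3 go.py .492 .2553 .0852 207
```

```text
clock: 9.95
tcp_pos: [0.4919, 0.2554, 0.0865]
tool_rot: [0.736, -3.054, 0.0]
ft_force: [0.0, 0.3, -1.1]
gripper_width: 0.013
finger_force: 45.2
clock 9.95 shift units (tool) [-0.   -0.    0.04] turn units [-0.   -0.    0.02] tcp [0.4919 0.2554 0.0865] q [ 0.48  0.09 -0.11  1.37 -0.    0.01] F [ 0.   0.3 -1.1] w 0.013
```

```bash
python3 -m crank '[[0,0,0,0,0,0.03,255],[0,0,0,0,0,0.03,255],[0,0,0,0,0,0.03,255],[0,0,0,0,0,0,255]]'; python3 go.py .492 .2553 .0852 207
```

```text
clock: 10.35
tcp_pos: [0.492, 0.2555, 0.0851]
tool_rot: [-0.736, 3.053, 0.001]
ft_force: [-3.9, -0.2, 6.7]
gripper_width: 0.0134
finger_force: 46.4
clock 10.35 shift units (tool) [ 0.   -0.01 -0.  ] turn units [0.   0.01 0.02] tcp [0.492  0.2555 0.0851] q [ 0.48  0.09 -0.12  1.36  0.    0.01] F [-3.9 -0.2  6.7] w 0.0134
```

The cartridge touches the floor at the expected height with about 8 N. I'll release, retreat and look.

```bash
python3 -m crank '[[0,0,0,0,0,0,200],[0,0,0,0,0,0,120],[0,0,0,0,0,0,100],[0,0,0,0,0,0,100],[0,0,0,0,0,-0.3,100],[0,0,0,0,0,-0.6,100],[0,0,0,0,0,-0.8,100],[0,0,0,0,0,-0.8,60],[0,0,0,0,0,-0.8,60],[0,0,0,0,0,-0.8,60]]'; python3 -m crank '[[0,0,0,0.8,0.8,-0.3,0],[0,0,0,0.8,0.8,-0.3,0],[0,0,0,0.8,0.8,0,0],[0,0,0,0.8,0.8,0,0],[0,0,0,0.5,0.8,0,0],[0,0,0,0,0.8,0,0],[0,0,0,0,0.8,0,0],[0,0,0,0,0,0,0],[0,0,0,0,0,0,0]]'; python3 -c "
from h import *
cap('side','s3.png');i=cv2.imread('pics/s3.png');cap('top','t3.png');j=cv2.imread('pics/t3.png')
cv2.imwrite('pics/c3.png',np.hstack([np.vstack([cv2.resize(i[100:200,220:360],(420,300),interpolation=2),cv2.resize(j[220:320,120:260],(420,300),interpolation=2)]),np.vstack([cv2.resize(i,(380,285)),cv2.resize(j,(380,315))])]))"
```

```text
clock: 11.35
tcp_pos: [0.4919, 0.2554, 0.2086]
tool_rot: [-0.736, 3.054, 0.0]
ft_force: [0.2, 0.1, 0.9]
gripper_width: 0.0654
finger_force: 0.0
clock: 12.25
tcp_pos: [0.3164, 0.3544, 0.2253]
tool_rot: [-0.738, 3.053, -0.0]
ft_force: [0.2, -0.3, 0.4]
gripper_width: 0.0855
finger_force: 0.0
```

View pics/c3.png

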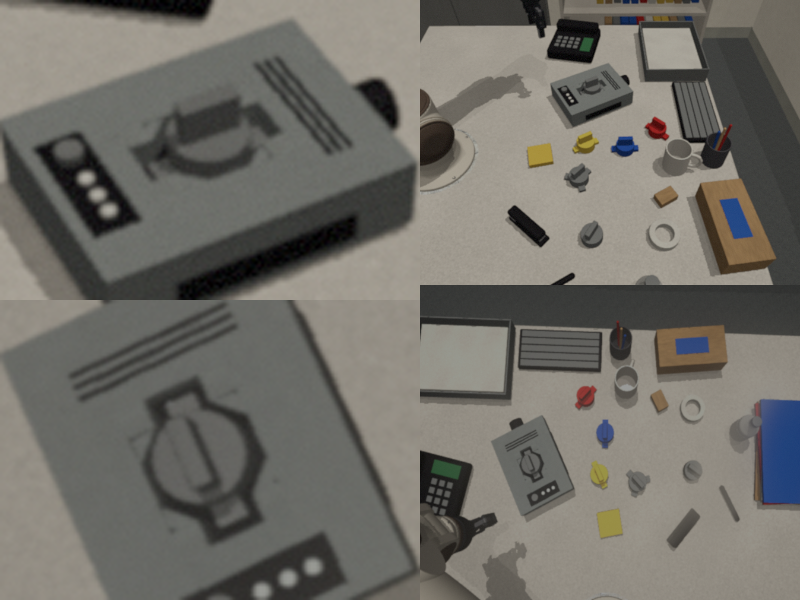

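The cartridge sits sunk and centred in the well: crop (205,455) in the top view, with both lugs down in the notches. The other cartridges haven't moved and the arm is clear.

```bash
python3 -c "
from workcell import r
print(r.sign_off())"
```

```text
the job is handed in; nothing more can be done
None
```

The two-lug cartridge is seated on the floor of the fogger's well and released, the other two cartridges were left where they stood, and the job is handed in at about 12 s on the robot's clock; the hand-in returned no verdict.

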